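# Stand the fallen carton back in the row and hold it pressed into the fence

## Task

One carton has fallen over out of the row along the wooden fence. Stand it upright again, paper seal on top, in the empty place midway between its neighbours, with one side flat against the fence, and press it diagonally so that it is held firmly against the fence and down on the board at once. Finish while you are still pressing it there, and leave the other cartons and everything else on the bench undisturbed.

Things in the scene. Friction and masses are not known exactly. Their poses are not given: they have to be found in the camera images.
- fallen: the fallen carton, the only one on its side: stiff, closed, 44 x 44 x 100 mm, 0.24 to 0.37 kg. Origin at the centre of its 44 x 44 base; its z runs from the base to the lid end (paper seal over it, folded 25 mm down two faces), x and y square to the sides. It lies in front of the row, origin 22 mm up, lid end roughly towards the robot
- fallen_center (a point): centre of the fallen carton, 50 mm from its base
- fence: fixed wooden beam across the robot's front, 40 mm thick (its x), 500 mm long (its y), 60 mm high above the table. Origin at the centre of its underside; x points square away from the row and the robot; the cartons stand at its front face, x = -20 mm. A stop block 35 x 30 x 45 mm is fixed to that face near the left end (y = 232 mm)
- empty_place (a point): point on the board's top (z = 8 mm), 22 mm in front of the fence's front face: where the centre of the base belongs when the carton stands in the empty place; axes as the fence's. The gap between the neighbours there is about 160 mm wide, clear on the robot's side
- carton_a: standing carton of the same size as the fallen one, left end of the row (about 172 mm to the left of the empty place); origin at the centre of its base, z up. Leave alone
- carton_b: standing carton, left neighbour of the empty place (its centre about 102 mm from it). Leave alone
- carton_c: standing carton, right neighbour of the empty place (its centre about 102 mm from it). Leave alone
- carton_d: standing carton, right end of the row (about 172 mm from the empty place). Leave alone
- tape_roll: roll of clear tape lying flat, 90 mm across, 48 mm high; origin under its centre. Leave alone
- glue_jar: jar, 60 mm across, 85 mm high; origin under its centre. Leave alone
- pull_1: loose steel furniture pull, 130 mm long (its x), 24 mm high. Leave alone
- pull_2: second steel furniture pull, alike. Leave alone
- board: fixed plywood board lying on the table along the front of the fence, the floor of the row: 60 mm deep (its x), 500 mm long (its y), 8 mm thick; origin at the centre of its underside; its far edge meets the fence's front face. All standing cartons stand on it, on its top at z = 8 mm
Not all that is in view belongs to the job. Leave any blue or orange look-alike of the fallen alone.

How it is judged (in metres and radians):
At the end, for the whole second after the job is handed in: The carton stands lid up within 3.5 degrees, base within 5 mm of the board and 5 mm of flush to the fence, within 25 mm of mid-gap, still, clear of its neighbours, the fingers on it, pressed to the fence with over 3 N and onto the board with over 7 N (weight, at most 4 N, included) (angle between fallen's own z axis and vertical below 0.06 rad and height (world z) of fallen below 0.013 m and y of fallen in the frame of empty_place between -0.025 and 0.025 m and x of fallen in the frame of empty_place above -0.005 m and contact force between fallen and fence above 3 N and contact force between fallen and board above 7 N and contact force between fallen and the fingers above 1 N and contact force between fallen and carton_b below 0.3 N and contact force between fallen and carton_c below 0.3 N and linear speed of fallen below 0.02 m/s); the arm keeps its last pose, push and grip.
It fails at once if another carton of the row is pushed more than 15 mm or tipped (distance of any of carton_a, carton_b, carton_c, carton_d from where it was at the start of the episode above 0.015 m or angle between any of carton_a, carton_b, carton_c, carton_d's own z axis and vertical above 0.3 rad).
It fails at once if tape, jar or a pull is moved more than 20 mm (distance of any of tape_roll, glue_jar, pull_1, pull_2 from where it was at the start of the episode above 0.02 m).
It also fails if it takes over 50 s, if anything falls off the work surface, if the arm or the gripper's body presses on something with over 40 N, if the wrist force passes 120 N, or if a joint passes its speed limit or range.

## Robot

A 7-joint arm with a two-finger parallel gripper is mounted at the origin on the work surface. World frame = base frame: x ahead of the robot, y to its left, z up, the work surface at z = 0. Lengths are in m, angles in degrees, forces in N, time in s.
With the tool pointing down it reaches from about 0.35 to 0.9 m from the base axis. Payload 8.1 kg.
Tool frame: the origin (TCP) lies where the fingers leave the gripper's body, on its centre line; the fingertips stand robot.nose_length ahead of it and the grasp point (between the pads) lies 47 mm ahead of it (robot.nose_length is the distance from the TCP to the fingertips, in m); z points along the fingers, y is the line along which they close (so a half turn about z gives the same grasp; the last joint's range is limited). The gripper opens to 92 mm and grips with 3 to 60 N. Pads are 19 mm wide; open, the fingers measure 130 mm over their backs; the gripper's body (75 mm by 190 mm) begins 47 mm behind the grasp point.
Start: joints at [-74.061, 24.895, 1.432, 90.138, -0.665, 64.973, -4.303], TCP at [0.232, 0.58, 0.292] pointing down, gripper open.
Joint ranges: [-149.89, 149.89], [-25.12, 119.58], [-72.63, 75.52], [4.76, 147.25], [-75.54, 255.54], [6.69, 114.76], [-157.13, 157.13]. Speed limits (degrees/s): [127.2, 127.2, 172.46, 172.46, 180, 180, 180].

## Interface

Orientations are given as [roll, pitch, yaw] about the fixed x, y, z axes, in that order (R = Rz(yaw) Ry(pitch) Rx(roll)).
In Python, from workcell import robot gives the robot as it stands.
- The arm moves only by the tool jog_arm, never from a script. Its argument "steps" is text: rows parted by semicolons, each of 7 numbers parted by spaces: the finger opening in mm, from 0 to 91.8, then the shift along the tool's x, y, z in mm, then the turn, a rotation vector about the tool's x, y, z in rad. A call has 1 to 12 rows; each row is the pose to reach, as a shift and turn from the pose commanded when the call began, along the tool's axes at that moment; what a row does not reach only later rows make up. A row lasts 1/10 s, in which the tool goes at most 50 mm and 8.59 degrees, less where a joint would pass 70% of its speed; a pose out of reach is approached as far as the arm can. A call with a gripper value outside its range is refused whole. The fingers move at their own pace and stop on an object; "newtons" is the grip in N (left out, the last holds). Time passes only in rows, so rows that repeat a pose let the fingers close. It gives the time, the measured TCP pose, the force, the opening and the grip force at its end, in the units of the state.
- robot.get_obs(): the state, without advancing time (a new reading comes with each control period).
- robot.camera(name): name is "side" or "top" or "wrist"; returns (picture, depth): 420x560x3 uint8, blue, green, red; 420x560 float32, m along the optical axis (not along the pixel's ray), 0 where there is no reading.
- robot.camera_params(name): a dict with "intrinsics" (3x3 intrinsics, pixels), "origin" and "orientation" of the camera in the world. Camera axes: x right, y up, looking along -z (the intrinsics and any distortion apply to the point x, -y, -z); pixel columns grow to the right and rows downward; lengths in m; the calibration is good to about 2 mm. A picture is of the moment at which its call begins: read the wrist's pose just before it. camera_params takes no time and is no camera call; for the wrist camera it gives the pose at the moment of the call.
- robot.close_job(): hands the job in; it is judged then, once.
The state is a dict: "time": time; "qpos": joint angles; "qd": joint speeds; "joint_torque": joint torques, N m; "tool_pos": TCP position; "tcp_rot": TCP orientation; "force": force on the tool from outside, world axes, zero at the start; "wrist_torque": the same for the moment, N m; "width": opening from 0.0 (shut) to 1.0 (fully open); "finger_force": force on a finger pad.
Only numpy, scipy, OpenCV 4.12 (cv2) and the standard library are available. Lean on these libraries where they do the work, as an engineer would, in place of code of your own. Each camera call takes 0.05 s, during which the arm holds its last target. There are 200 camera calls.

## Working session

There is one attempt and no reset: what is moved stays moved. The work goes in short steps, Python scripts to look and compute and a tool call to move; the robot and the scene stay as the last step left them, time stands still between calls to the robot, and variables do not carry over. Pictures are saved under pics/ and viewed, at most 10 in all, crops included, and the job is handed in when it is done.

Besides the shell and the picture viewer there is one more tool, called in YAML: its name, and indented under it one key for each argument. jog_arm: Moves the arm, as the interface text tells. Its arguments: {"type":"object","properties":{"steps":{"type":"string"},"newtons":{"type":"number"}},"required":["steps"]}

```bash
mkdir -p pics; ls
python3 - <<'E'
from workcell import robot
import cv2,numpy as np
print(robot.get_obs(), robot.nose_length)
for n in ["top","side"]:
    p,d=robot.camera(n); c=robot.camera_params(n); print(n,c)
    cv2.imwrite(f"pics/{n}0.png",p); np.savez(f"{n}0.npz",p=p,d=d,K=c["intrinsics"],o=c["origin"],R=np.array(c["orientation"]))
E
```

```text
pics
{'time': 0.0, 'qpos': array([-74.06037294,  24.93716689,   1.43077081,  90.19096363,
        -0.66265144,  64.97209038,  -4.30277107]), 'qd': array([-0.05523207, -0.12919345, -0.01846755,  0.03904131, -0.01460394,
        0.05086891, -0.00398488]), 'joint_torque': array([-3.97240274e-04, -6.67846656e+01,  9.85197276e-01, -3.14474666e+01,
       -6.04303996e-02,  4.25756711e-02,  1.33766825e-04]), 'tool_pos': array([0.23218725, 0.57982044, 0.29142455]), 'tcp_rot': array([-1.79908598e+02,  1.01052092e-02,  1.58178864e+02]), 'force': array([-1.29368874,  0.15681332, -0.04134677]), 'wrist_torque': array([0.02876028, 0.02690426, 0.02627222]), 'finger_force': 0.0, 'width': 0.9963986019004376} 0.0655
top {'intrinsics': array([[424.27214055,   0.        , 283.55688446],
       [  0.        , 424.27214055, 217.34680991],
       [  0.        ,   0.        ,   1.        ]]), 'origin': array([0.3317935 , 0.01591385, 1.18971632]), 'orientation': array([ 10.12636175,  -0.49463183, -89.4698617 ])}
side {'intrinsics': array([[411.63236841,   0.        , 286.04684154],
       [  0.        , 411.63236841, 206.42713992],
       [  0.        ,   0.        ,   1.        ]]), 'origin': array([ 0.02235062, -0.6284089 ,  0.75947392]), 'orientation': array([ 49.77773883,  -0.7419499 , -38.09313629])}
```

View pics/top0.png

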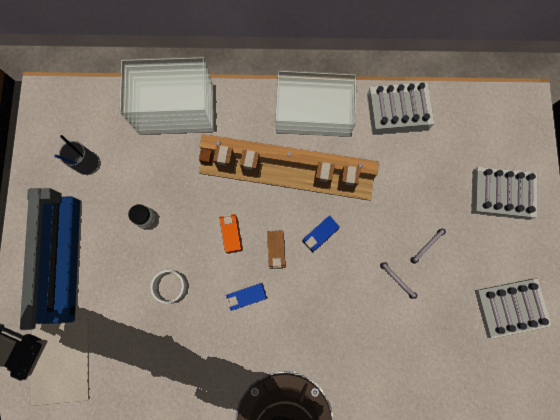

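View pics/side0.png

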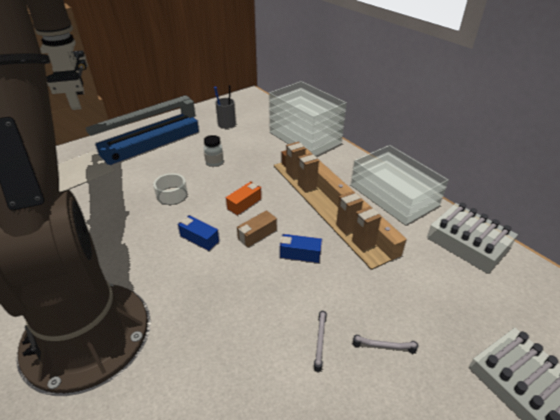

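The top view shows the brown fallen carton at about (276,249), with its seal at the lower (robot) end. The gap lies between the cartons at (249,160) and (325,172). Orange and blue look-alikes are at (231,233), (321,233) and (246,296).

```bash
cat > h.py <<'E'
import numpy as np,cv2
from scipy.spatial.transform import Rotation as Ro
def cloud(d,K,o,R):
    v,u=np.mgrid[:d.shape[0],:d.shape[1]]
    c=np.stack([(u-K[0,2])/K[0,0]*d,-(v-K[1,2])/K[1,1]*d,-d],-1)
    return c@Ro.from_euler("xyz",R,degrees=True).as_matrix().T+o
def rect(P,m,name):
    p=P[m]; r=cv2.minAreaRect((p[:,:2]*1000).astype(np.float32))
    print(name,len(p),"c",np.round(r[0],1),"size",np.round(r[1],1),"ang",round(r[2],1),"z med",np.round(np.median(p[:,2])*1000,1))
E
python3 - <<'E'
from h import *
f=np.load("top0.npz");P=cloud(f["d"],f["K"],f["o"],f["R"]);z=P[...,2]
v,u=np.mgrid[:420,:560]
B=lambda a,b,c,d:(u>=a)&(u<b)&(v>=c)&(v<d)
print("table z",np.median(z[300:340,330:370]))
rect(P,B(255,295,220,280)&(z>.03)&(z<.06),"fallen")
rect(P,B(210,250,205,260)&(z>.025)&(z<.06),"orange")
rect(P,B(300,345,210,255)&(z>.025)&(z<.06),"blueR")
rect(P,B(220,272,278,315)&(z>.025)&(z<.06),"blueL")
for n,b in dict(a=(212,238,135,175),b=(239,265,140,180),c=(312,336,150,190),d=(338,362,155,195)).items(): rect(P,B(*b)&(z>.098)&(z<.12),n)
rect(P,B(195,382,130,205)&(z>.05)&(z<.068),"fence")
rect(P,B(195,382,130,205)&(z>.004)&(z<.014),"board")
rect(P,B(120,165,195,235)&(z>.07)&(z<.1),"jar")
rect(P,B(145,195,260,310)&(z>.035)&(z<.06),"tape")
s=np.load("side0.npz");Q=cloud(s["d"],s["K"],s["o"],s["R"]);q=Q[...,2];b=(s["p"].astype(int))
br=(b[...,2]>b[...,0]+15)
m=(Q[...,0]>.3)&(Q[...,0]<.5)&(abs(Q[...,1]-np.median(P[B(265,285,240,260)][:,1]))<.06)&(q>.035)&(q<.06)
rect(Q,m,"fallen side")
E
```

```text
table z 0.00022033909426200093
fallen 599 c [450.5  28.8] size [100.5  44. ] ang 3.9 z med 44.2
orange 613 c [493.  154.3] size [101.   44.1] ang 11.4 z med 43.9
blueR 600 c [494.8 -94.4] size [ 44.  101.3] ang 42.5 z med 43.9
blueL 640 c [322.  106.9] size [ 44.  100.2] ang 19.0 z med 44.3
a 286 c [694.5 173. ] size [44.4 46.4] ang 81.5 z med 107.9
b 287 c [683.  101.4] size [43.8 46.3] ang 80.2 z med 107.8
c 284 c [651.7 -99.4] size [44.  45.8] ang 81.3 z med 107.6
d 292 c [ 642.4 -168. ] size [43.8 44.7] ang 81.9 z med 107.7
fence 2513 c [725.5  -6.2] size [499.8 170. ] ang 82.8 z med 59.4
board 2605 c [694.   -4.5] size [223.3 546.5] ang 0.6 z med 7.7
jar 341 c [535.1 393.4] size [52.7 51.9] ang 37.3 z med 85.0
tape 340 c [346.7 315.7] size [89.2 88.2] ang 51.8 z med 47.6
fallen side 801 c [400.7  39.3] size [ 71.3 207.8] ang 75.3 z med 45.5
```

```bash
cat >> h.py <<'E'
def go(grasp,rpy,obs):
    "shift (mm) and turn (rad) in tool axes to bring the TCP so that the grasp point (47 mm ahead) is at grasp (m)"
    T=Ro.from_euler("xyz",rpy,degrees=True);C=Ro.from_euler("xyz",obs["tcp_rot"],degrees=True)
    t=np.array(grasp)-T.apply([0,0,.047])
    print("shift",np.round(C.inv().apply(t-obs["tool_pos"])*1000,1),"turn",np.round((C.inv()*T).as_rotvec(),4))
E
python3 - <<'E'
from h import *
from workcell import robot
f=np.load("top0.npz");P=cloud(f["d"],f["K"],f["o"],f["R"])
p=P.reshape(-1,3); c0=np.array([.6673,.001])
for yaw in (-8.2,-8.5,-8.7,-9.0,-9.3):
    a=np.deg2rad(yaw);R=np.array([[np.cos(a),np.sin(a)],[-np.sin(a),np.cos(a)]])
    l=(p[:,:2]-c0)@R.T
    m=(abs(l[:,1])<.06)&(abs(l[:,0])<.1); M=m&(p[:,2]>.055)&(p[:,2]<.065)
    x=l[M,0];y=l[M,1]
    xs=[];ys=[]
    for b in np.arange(-.06,.06,.01):
        k=(y>=b)&(y<b+.01)
        xs.append(np.percentile(x[k],3)); ys.append(b)
    Q=m&(p[:,2]>.006)&(p[:,2]<.011)
    print(yaw,"fence front med",round(np.median(xs)*1000,1),"back",round(np.percentile(x,97)*1000,1),"slope deg",round(np.rad2deg(np.polyfit(ys,xs,1)[0]),2),"board x",np.round(np.percentile(l[Q,0],[2,98])*1000,1))
go([.4226,.0269,.120],[180,0,183.9],robot.get_obs())
E
```

```text
-8.2 fence front med 26.8 back 64.4 slope deg 0.23 board x [-33.7  26.1]
-8.5 fence front med 26.8 back 64.5 slope deg -0.06 board x [-33.8  26.1]
-8.7 fence front med 26.8 back 64.6 slope deg -0.27 board x [-33.8  26.1]
-9.0 fence front med 26.9 back 64.4 slope deg -0.56 board x [-33.7  26.1]
-9.3 fence front med 27.0 back 64.3 slope deg -0.89 board x [-33.8  26.1]
shift [-382.3 -442.4  125.2] turn [-1.400e-03 -2.000e-04 -4.489e-01]
```

jog_arm:
  steps: "91 -384 -442 0 0 0 -0.448;91 -384 -442 0 0 0 -0.448;91 -384 -442 0 0 0 -0.448;91 -384 -442 0 0 0 -0.448;91 -384 -442 0 0 0 -0.448;91 -384 -442 0 0 0 -0.448;91 -384 -442 0 0 0 -0.448;91 -384 -442 0 0 0 -0.448;91 -384 -442 0 0 0 -0.448;91 -384 -442 0 0 0 -0.448;91 -384 -442 0 0 0 -0.448;91 -384 -442 0 0 0 -0.448"

```text
time: 1.3
tool_pos: [0.4247, 0.0239, 0.2923]
tcp_rot: [-180.0, 0.0, -176.3]
force: [0.3, 1.7, -0.7]
width: 0.992
finger_force: 0.0
```

jog_arm:
  steps: "91 2 3 50 0 0 0;91 2 3 100 0 0 0;91 2 3 150 0 0 0;91 2 3 190 0 0 0;91 2 3 210 0 0 0;91 2 3 221 0 0 0;91 2 3 221 0 0 0;91 2 3 221 0 0 0"

```text
time: 2.1
tool_pos: [0.4227, 0.0301, 0.0719]
tcp_rot: [180.0, 0.0, -176.2]
force: [-0.6, -0.4, -0.1]
width: 0.989
finger_force: 0.0
```

jog_arm:
  steps: "30 0 0 0 0 0 0;30 0 0 0 0 0 0;30 0 0 0 0 0 0;30 0 0 0 0 0 0;30 0 0 0 0 0 0;30 0 0 0 0 0 0;30 0 0 0 0 0 0;30 0 0 0 0 0 0"
  newtons: 8

```text
time: 2.9
tool_pos: [0.4222, 0.0297, 0.0712]
tcp_rot: [-180.0, -0.0, -176.2]
force: [-0.8, -3.0, 4.1]
width: 0.487
finger_force: 7.9
```

jog_arm:
  steps: "30 -5 0 -13 0 0 0;30 -13 0 -26 0 0 0;30 -23 0 -36 0 0 0;30 -34 0 -46 0 0 0;30 -46 0 -52 0 0 0;30 -60 0 -57 0 0 0;30 -70 0 -59 0 0 0;30 -81 0 -60 0 0 0;30 -92 0 -59 0 0 0;30 -98 0 -58 0 0 0;30 -98 0 -58 0 0 0"
  newtons: 8

```text
time: 4.0
tool_pos: [0.5206, 0.0366, 0.1287]
tcp_rot: [-180.0, -0.0, -176.2]
force: [0.4, -0.3, -3.3]
width: 0.474
finger_force: 8.0
```

Run:
```python
from workcell import robot
import cv2
p,d=robot.camera("side"); cv2.imwrite("pics/side1.png",cv2.resize(p[130:330,160:440],(784,560)))
```

```text
(no output)
```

View pics/side1.png

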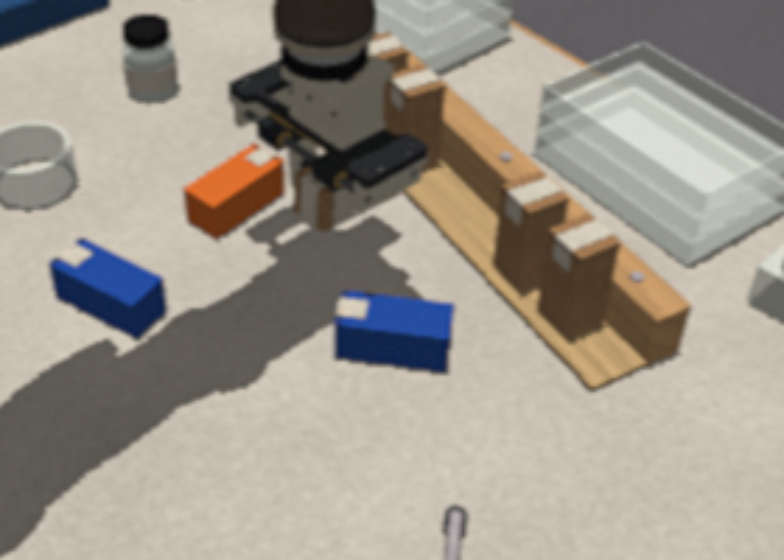

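The view shows the carton between the fingers at crop position (315,200), mostly hidden but apparently upright. I'll lift it and measure its tilt from the depth.

jog_arm:
  steps: "30 0 0 -15 0 0 0;30 0 0 -30 0 0 0;30 0 0 -45 0 0 0;30 0 0 -60 0 0 0;30 0 0 -60 0 0 0;30 0 0 -60 0 0 0;30 0 0 -60 0 0 0;30 0 0 -60 0 0 0"
  newtons: 8

```text
time: 4.85
tool_pos: [0.5195, 0.0366, 0.1884]
tcp_rot: [-180.0, -0.1, -176.2]
force: [-0.4, -0.6, -2.7]
width: 0.482
finger_force: 8.0
```

```bash
cat > tilt.py <<'E'
from h import *
import sys
from workcell import robot
o=robot.get_obs();p,d=robot.camera("side");c=robot.camera_params("side")
cv2.imwrite(f"pics/{sys.argv[1]}.png",cv2.resize(p[130:290,160:384],(784,560)))
P=cloud(d,c["intrinsics"],c["origin"],c["orientation"])
g=o["tool_pos"]-[0,0,.047]
q=P.reshape(-1,3)
m=(np.linalg.norm(q[:,:2]-g[:2],axis=1)<.09)&(q[:,2]>max(.012,g[2]-.12))&(q[:,2]<g[2]-.021)
q=q[m]; print("grasp",g,len(q),"z",np.percentile(q[:,2],[1,99]))
a=np.deg2rad(float(sys.argv[2])); l=np.c_[(q[:,:2]-g[:2])@[[np.cos(a),-np.sin(a)],[np.sin(a),np.cos(a)]],q[:,2]-g[2]]
for z0 in np.arange(-.11,-.02,.01):
    k=l[(l[:,2]>z0)&(l[:,2]<z0+.01)]
    if len(k)>8: print(round(z0,3),len(k),"x",np.round(np.percentile(k[:,0],[3,97])*1000,1),"y",np.round(np.percentile(k[:,1],[3,97])*1000,1))
E
python3 tilt.py side2 3.9
```

```text
grasp [0.51948604 0.0365668  0.14136903] 37 z [0.11128254 0.12010913]
-0.03 36 x [-20.2  75.3] y [-24.3   0.3]
```

View pics/side2.png

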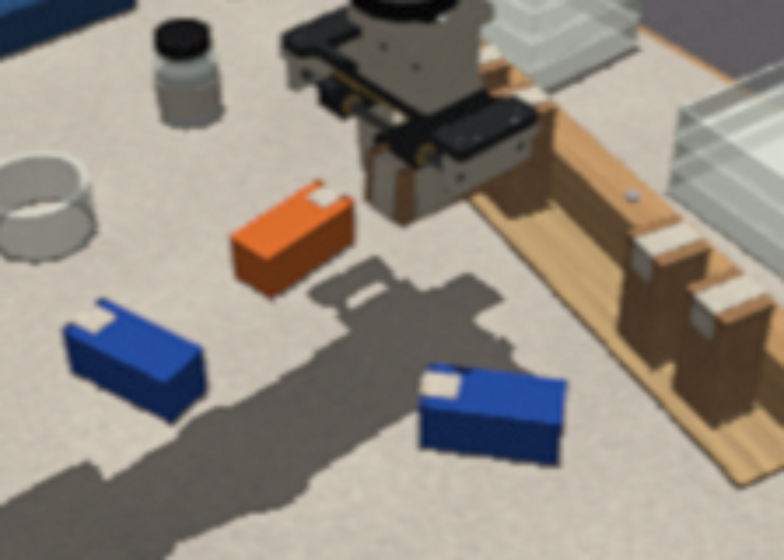

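The carton stayed horizontal between the pads (lid end at crop (385,180)), so it did not pivot. I'll lower it and try a light grip close to the table.

jog_arm:
  steps: "30 0 0 20 0 0 0;30 0 0 40 0 0 0;30 0 0 60 0 0 0;30 0 0 78 0 0 0;30 0 0 80 0 0 0;30 0 0 80 0 0 0"
  newtons: 8

```text
time: 5.5
tool_pos: [0.5198, 0.0365, 0.1089]
tcp_rot: [-180.0, -0.1, -176.2]
force: [-0.1, 0.4, -3.3]
width: 0.478
finger_force: 8.0
```

jog_arm:
  steps: "30 0 0 0 0 0 0;30 0 0 0 0 0 0;30 0 0 0 0 0 0;30 0 0 0 0 0 0;30 0 0 0 0 0 0;30 0 0 0 0 0 0"
  newtons: 3

```text
time: 6.1
tool_pos: [0.5201, 0.0366, 0.1094]
tcp_rot: [180.0, 0.0, -176.2]
force: [0.0, -0.1, -0.9]
width: 0.48
finger_force: 3.0
```

```bash
cat > side.py <<'E'
from h import *
import sys
from workcell import robot
o=robot.get_obs();p,d=robot.camera("side");c=robot.camera_params("side")
cv2.imwrite(f"pics/{sys.argv[1]}.png",cv2.resize(p[130:290,160:384],(784,560)))
P=cloud(d,c["intrinsics"],c["origin"],c["orientation"]).reshape(-1,3);b=p.reshape(-1,3).astype(int)
g=o["tool_pos"]
l=P-[g[0],g[1],0]
m=(abs(l[:,1])<.03)&(abs(l[:,0])<.11)&(l[:,2]>.006)&(b[:,2]>b[:,0]+25)
l=l[m]
print(g,len(l))
for x in np.arange(-.11,.11,.01):
    k=l[(l[:,0]>=x)&(l[:,0]<x+.01)]
    if len(k)>5: print(round(x*1000),len(k),"y",np.round(np.percentile(k[:,1],[5,95])*1000,1),"z",np.round(np.percentile(k[:,2],[5,95])*1000,1))
E
python3 side.py side3
```

```text
[0.52012166 0.03661945 0.10941084] 220
-40 9 y [20.8 26.1] z [117.7 131.6]
-30 42 y [-24.   26.1] z [ 48.9 136.5]
-20 65 y [-25.2  19. ] z [46.1 83. ]
-10 15 y [-23.8  18.9] z [38.2 85.3]
0 7 y [-24.5 -21.6] z [32.8 39.4]
10 7 y [-24.2 -20.3] z [28.7 38.3]
20 12 y [-24.9 -20.5] z [ 24.2 121.2]
30 15 y [-29.4 -19.1] z [ 19.1 254.6]
40 17 y [-21.1 -17.3] z [12.7 32.3]
50 20 y [-20.5 -17.7] z [10.3 33.9]
60 10 y [-19.7 -17.2] z [17.5 32.9]
```

jog_arm:
  steps: "30 -3 0 -3 0 0 0;30 -6 0 -6 0 0 0;30 -10 0 -9 0 0 0;30 -14 0 -11 0 0 0;30 -18 0 -14 0 0 0;30 -22 0 -16 0 0 0;30 -27 0 -18 0 0 0;30 -32 0 -20 0 0 0;30 -37 0 -22 0 0 0;30 -42 0 -23 0 0 0;30 -47 0 -24 0 0 0;30 -52 0 -24 0 0 0"
  newtons: 3

```text
time: 7.35
tool_pos: [0.5726, 0.0401, 0.1335]
tcp_rot: [180.0, 0.0, -176.2]
force: [-0.5, -0.1, 1.4]
width: 0.478
finger_force: 3.0
```

jog_arm:
  steps: "30 -5 0 -1 0 0 0;30 -10 0 -2 0 0 0;30 -15 0 -2 0 0 0;30 -20 0 -2 0 0 0;30 -25 0 -2 0 0 0;30 -25 0 -2 0 0 0;30 -25 0 -2 0 0 0;30 -25 0 -2 0 0 0"
  newtons: 3

```text
time: 8.15
tool_pos: [0.5966, 0.0417, 0.1351]
tcp_rot: [180.0, -0.0, -176.2]
force: [-0.9, -0.1, -3.2]
width: 0.478
finger_force: 3.0
```

```bash
python3 side.py side4
```

```text
[0.59662994 0.0417371  0.13514406] 776
-40 31 y [-25.9  23.5] z [ 87.4 152.9]
-30 88 y [-25.7  21.8] z [ 59.5 165.2]
-20 93 y [-25.4  14.7] z [ 39.6 106.5]
-10 75 y [-24.2  18.2] z [ 14.  109.2]
0 51 y [-24.2  14. ] z [ 9.3 64.7]
10 37 y [-24.1 -19.9] z [13.5 61.2]
20 33 y [-22.3 -19. ] z [19.7 62.9]
30 18 y [-22.4 -18.9] z [17.4 43.7]
40 16 y [-29.8 -16.2] z [ 6.8 21.6]
50 24 y [-28.5  -6.6] z [ 7.6 12.7]
60 30 y [-26.6  16.5] z [ 8.9 11.7]
70 45 y [-26.3  23.8] z [ 7.7 11.6]
80 42 y [-24.1  25.5] z [ 8.1 12.6]
90 43 y [-25.3  26.8] z [ 7.4 11.4]
100 150 y [-27.8  19.3] z [ 8.9 61.8]
```

View pics/side4.png

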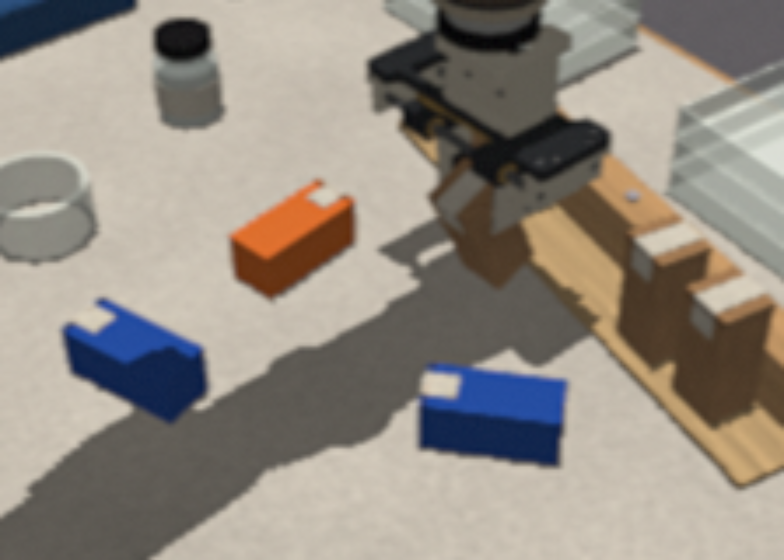

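The carton is now about 62° up, with its base corner at crop (498,285). I'll grip harder and turn the tool by the remaining 28°.

```bash
cat > goto.py <<'E'
from h import *
import sys
from workcell import robot
x,y,z,lean,yaw=map(float,sys.argv[1:])
R=Ro.from_euler("xyz",[180,0,yaw],degrees=True)*Ro.from_euler("y",lean,degrees=True)
o=robot.get_obs(); C=Ro.from_euler("xyz",o["tcp_rot"],degrees=True)
print("grasp now",np.round(o["tool_pos"]+C.apply([0,0,.047]),4))
go([x,y,z],R.as_euler("xyz",degrees=True),o)
E
python3 goto.py .5966 .0417 .115 28 171.55; python3 goto.py .654 .003 .110 28 171.55
```

```text
grasp now [0.5966 0.0417 0.0882]
shift [-21.5  -4.7 -21.3] turn [-0.0524  0.4864  0.2103]
grasp now [0.5966 0.0417 0.0882]
shift [-76.2 -47.2 -16.4] turn [-0.0524  0.4864  0.2103]
```

jog_arm:
  steps: "30 0 0 0 0 0 0;30 0 0 0 0 0 0;30 0 0 0 0 0 0;30 0 0 -12 0 0 0;30 -5 -1 -24 -0.013 0.12 0.052;30 -11 -2 -26 -0.026 0.24 0.105;30 -16 -3 -25 -0.039 0.36 0.157;30 -21 -5 -22 -0.052 0.486 0.21;30 -21 -5 -22 -0.052 0.486 0.21;30 -21 -5 -22 -0.052 0.486 0.21;30 -21 -5 -22 -0.052 0.486 0.21"
  newtons: 25

```text
time: 9.3
tool_pos: [0.6182, 0.0385, 0.1584]
tcp_rot: [180.0, -27.7, 171.7]
force: [-0.5, -0.5, -3.1]
width: 0.474
finger_force: 25.0
```

```bash
python3 side.py side5; python3 goto.py .654 .003 .110 28 171.55
```

```text
[0.61818578 0.03845629 0.15835163] 1161
-70 10 y [-15.7  -7.2] z [44.1 67.7]
-60 282 y [-15.7  24.4] z [ 47.4 131.6]
-50 120 y [-18.2  26.7] z [ 46.8 139.8]
-40 86 y [-19.  19.] z [ 45.8 140. ]
-30 67 y [-21.1  21. ] z [ 43.9 140.3]
-20 35 y [-21.6  28.1] z [ 60.9 192.5]
-10 42 y [-25.2  27.1] z [137.4 198. ]
10 6 y [-26.6  21.1] z [  7.8 174.3]
20 42 y [-28.4  24. ] z [  7.5 151.3]
30 47 y [-26.2  26.8] z [ 7.7 13. ]
40 49 y [-23.8  26.4] z [ 7.3 12.9]
50 39 y [-28.5  26.8] z [ 8.1 11.8]
60 48 y [-25.9  24.5] z [ 8.  11.9]
70 56 y [-28.8  24.5] z [ 8.6 57.1]
80 194 y [-24.2  27.9] z [ 9.1 62.4]
90 24 y [-28.6  20.6] z [23.6 62.8]
100 13 y [-26.7 -13.1] z [61.1 63.1]
grasp now [0.5964 0.0419 0.1171]
shift [-58.9 -30.1 -22.9] turn [0.0001 0.0045 0.0019]
```

View pics/side5.png

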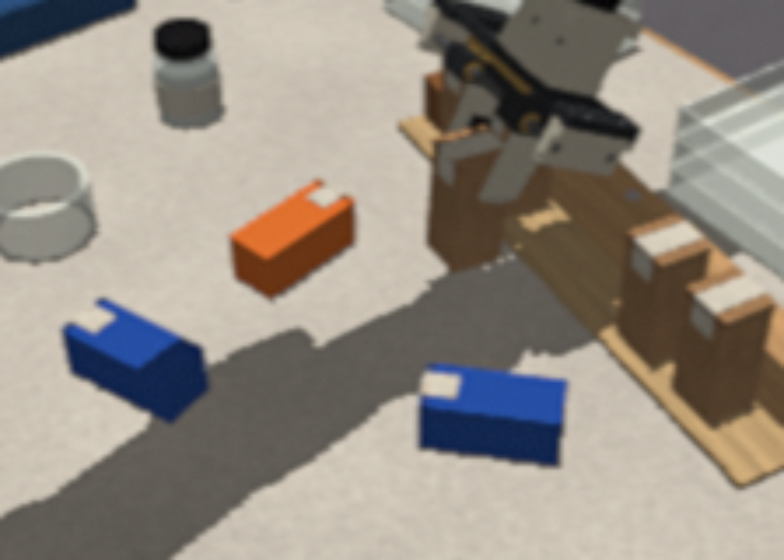

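The carton is upright in the gripper, seal on top at crop (470,150), with its base at crop (455,268). The pads sit off-centre towards its fence side, so I'll measure the near face precisely before placing it.

```bash
cat > face.py <<'E'
from h import *
from workcell import robot
o=robot.get_obs();p,d=robot.camera("side");c=robot.camera_params("side")
P=cloud(d,c["intrinsics"],c["origin"],c["orientation"]).reshape(-1,3);b=p.reshape(-1,3).astype(int)
C=Ro.from_euler("xyz",o["tcp_rot"],degrees=True);g=o["tool_pos"]+C.apply([0,0,.047])
F=Ro.from_euler("z",-8.45,degrees=True);E=np.array([.6713,.0004,.008])
l=F.inv().apply(P-E); gl=F.inv().apply(g-E); print("grasp in place frame mm",np.round(gl*1000,1))
m=(abs(l[:,1]-gl[1])<.02)&(abs(l[:,0]-gl[0]+.03)<.025)&(l[:,2]<gl[2]+.015)&(l[:,2]>.004)&(b[:,2]>b[:,0]+15)
q=l[m]
for _ in range(4):
    A=np.c_[q[:,1:],np.ones(len(q))];k=np.linalg.lstsq(A,q[:,0],rcond=None)[0];r=q[:,0]-A@k
    q=q[abs(r)<max(2*np.median(abs(r)),.0015)]
print("near face: n",len(q),"x at grasp y, mid height",round((k@[gl[1],gl[2]-.025,1])*1000,1),"yaw deg",round(np.degrees(np.arctan(k[0])),1),"tilt deg",round(np.degrees(np.arctan(k[1])),1),"z",np.round(np.percentile(q[:,2],[2,98])*1000,1),"y",np.round(np.percentile(q[:,1],[2,98])*1000,1))
E
python3 face.py; python3 goto.py .672 0 .117 28 171.55
```

```text
grasp in place frame mm [-80.1  30.  109.1]
near face: n 166 x at grasp y, mid height -113.7 yaw deg -0.7 tilt deg 3.6 z [ 35.3 123. ] y [10.4 48.8]
grasp now [0.5964 0.0419 0.1173]
shift [-71.9 -30.4 -37.5] turn [0.0002 0.0042 0.0017]
```

```bash
python3 goto.py .6768 -.0004 .117 24.5 171.55;python3 goto.py .6768 -.0004 .087 24.5 171.55
```

```text
grasp now [0.5964 0.0419 0.1173]
shift [-73.3 -30.1 -39.6] turn [ 0.0002 -0.0569  0.0017]
grasp now [0.5964 0.0419 0.1173]
shift [-87.3 -30.1 -13.1] turn [ 0.0002 -0.0569  0.0017]
```

jog_arm:
  steps: "30 -20 -8 -11 0 0 0;30 -40 -16 -22 0 -0.02 0;30 -60 -25 -33 0 -0.04 0;30 -73 -30 -40 0 -0.057 0.002;30 -73 -30 -40 0 -0.057 0.002;30 -77 -30 -32 0 -0.057 0.002;30 -81 -30 -24 0 -0.057 0.002;30 -85 -30 -17 0 -0.057 0.002;30 -87 -30 -13 0 -0.057 0.002;30 -87 -30 -13 0 -0.057 0.002"
  newtons: 25

```text
time: 10.4
tool_pos: [0.6952, -0.0028, 0.1303]
tcp_rot: [180.0, -24.8, 171.5]
force: [-5.2, 1.1, 17.0]
width: 0.479
finger_force: 25.0
```

```bash
python3 face.py
```

```text
grasp in place frame mm [ 4.4  0.3 79.6]
near face: n 169 x at grasp y, mid height -28.0 yaw deg -0.4 tilt deg 0.5 z [ 5.4 90.2] y [-18.5  19.5]
```

jog_arm:
  steps: "30 1 0 -2 0 0 0;30 -1 0 -3 0 0 0;30 -3 0 -4 0 0 0;30 -4 0 -5 0 0 0;30 -5 0 -5 0 0 0;30 -5 0 -5 0 0 0"
  newtons: 25

```text
time: 11.05
tool_pos: [0.702, -0.0045, 0.1304]
tcp_rot: [-179.9, -24.8, 171.4]
force: [-3.5, -0.0, 5.3]
width: 0.478
finger_force: 25.0
```

```bash
python3 face.py
```

```text
grasp in place frame mm [11.4 -0.4 79.7]
near face: n 167 x at grasp y, mid height -21.4 yaw deg -0.9 tilt deg 0.5 z [ 5.9 92.4] y [-20.1  18.4]
```

jog_arm:
  steps: "30 -1 0 0 0 0 0;30 -3 0 0 0 0 0;30 -5 0 0 0 0 0;30 -5 0 0 0 0 0;30 -5 0 0 0 0 0;30 -5 0 0 0 0 0"
  newtons: 30

```text
time: 11.7
tool_pos: [0.7058, -0.0051, 0.13]
tcp_rot: [-180.0, -24.9, 171.5]
force: [-10.0, 1.1, 16.9]
width: 0.48
finger_force: 30.0
```

```bash
python3 face.py
```

```text
grasp in place frame mm [15.2 -0.3 79.4]
near face: n 172 x at grasp y, mid height -19.1 yaw deg -0.0 tilt deg 2.2 z [ 7.  90.6] y [-19.1  18. ]
```

jog_arm:
  steps: "30 0 0 0 0 -0.015 0;30 0 0 0 0 -0.03 0;30 0 0 0 0 -0.04 0;30 0 0 0 0 -0.04 0;30 0 0 0 0 -0.04 0;30 0 0 0 0 -0.04 0"
  newtons: 35

```text
time: 12.35
tool_pos: [0.7051, -0.005, 0.1301]
tcp_rot: [-180.0, -22.7, 171.5]
force: [-12.0, 1.9, 18.9]
width: 0.481
finger_force: 35.0
```

```bash
python3 face.py; python3 face.py
```

```text
grasp in place frame mm [16.1 -0.3 78.8]
near face: n 169 x at grasp y, mid height -18.9 yaw deg -0.9 tilt deg 2.4 z [ 6.8 89.3] y [-19.2  19.3]
grasp in place frame mm [16.1 -0.3 78.8]
near face: n 155 x at grasp y, mid height -19.0 yaw deg -0.3 tilt deg 2.5 z [ 7.3 92. ] y [-19.5  19.2]
```

The carton stands against the fence, but the off-centre grip tilts it slightly over the fence. I'll let go and take it again lower, from the robot's side, with the tool slanted forward.

jog_arm:
  steps: "30 1 0 0 0 0 0;30 2 0 -1 0 0 0;30 2 0 -1 0 0 0;30 2 0 -1 0 0 0;30 2 0 -1 0 0 0"
  newtons: 20

```text
time: 12.95
tool_pos: [0.7049, -0.0049, 0.1303]
tcp_rot: [-179.9, -22.5, 171.4]
force: [-6.4, 1.0, 6.6]
width: 0.48
finger_force: 20.0
```

jog_arm:
  steps: "80 0 0 0 0 0 0;80 0 0 0 0 0 0;80 0 0 0 0 0 0;80 0 0 0 0 0 0;80 0 0 0 0 0 0;80 0 0 -15 0 0 0;80 0 0 -40 0 0 0;80 0 0 -70 0 0 0;80 0 0 -100 0 0 0;80 0 0 -100 0 0 0"

```text
time: 13.95
tool_pos: [0.7453, -0.0113, 0.2266]
tcp_rot: [-179.9, -22.0, 171.5]
force: [-0.1, 0.5, 0.6]
width: 0.874
finger_force: 0.0
```

```bash
cat > chk.py <<'E'
from h import *
import sys
from workcell import robot
F=Ro.from_euler("z",-8.45,degrees=True);E=np.array([.6713,.0004,.008])
for cam in ["side","top"]:
    p,d=robot.camera(cam);c=robot.camera_params(cam)
    P=cloud(d,c["intrinsics"],c["origin"],c["orientation"]).reshape(-1,3);b=p.reshape(-1,3).astype(int)
    l=F.inv().apply(P-E)
    for nm,y0 in (("fallen",0),("b",.1005),("c",-.1025)):
        q=l[(abs(l[:,1]-y0)<.017)&(l[:,0]>-.045)&(l[:,0]<-.008)&(l[:,2]>.006)&(l[:,2]<.094)]
        t=l[(abs(l[:,1]-y0)<.035)&(abs(l[:,0])<.04)&(l[:,2]>.094)&(l[:,2]<.108)]
        if len(q)>30 and cam=="side":
            for _ in range(4):
                A=np.c_[q[:,1:],np.ones(len(q))];k=np.linalg.lstsq(A,q[:,0],rcond=None)[0];r=q[:,0]-A@k
                q=q[abs(r)<max(2*np.median(abs(r)),.0015)]
            print(cam,nm,"face x",round((k@[y0,.05,1])*1000,1),"yaw",round(np.degrees(k[0]),1),"tilt",round(np.degrees(k[1]),1),len(q))
        if len(t)>20: print(cam,nm,"top x",np.round(np.percentile(t[:,0],[2,98])*1000,1),"y",np.round(np.percentile(t[:,1],[2,98])*1000,1),"z",round(np.median(t[:,2])*1000,1))
x,y,z,a=map(float,sys.argv[1:])
g=E+F.apply([x,y,z])
R=Ro.from_euler("xyz",[180,0,171.55],degrees=True)*Ro.from_euler("y",a,degrees=True)
go(g,R.as_euler("xyz",degrees=True),robot.get_obs())
o=robot.get_obs();print(o["time"],o["tool_pos"],o["qpos"].round(1))
E
python3 chk.py -.055 0 .155 -30
```

```text
side fallen face x -21.2 yaw -0.2 tilt 0.1 154
side fallen top x [-22.7  21.6] y [-25.1  19.5] z 101.6
side b face x -22.6 yaw 2.5 tilt -0.2 131
side b top x [-23.2  20.4] y [ 75.6 120.7] z 101.5
side c face x -23.7 yaw 0.6 tilt -0.3 195
side c top x [-24.9  19.3] y [-126.8  -83.5] z 101.8
top b top x [-25.2  18.4] y [101.1 123.3] z 99.8
top c top x [-26.6  17.2] y [-122.5  -80.6] z 99.8
shift [133.    0.3  75.1] turn [-0.0011 -0.9131 -0.0014]
14.05 [ 0.74345549 -0.01080821  0.22266515] [ -9.   53.2  18.6  53.1 -16.1  98.   87.8]
```

The depth check shows it upright and flush (0.1° tilt), 3 mm from mid-gap. I'll reorient above the row.

jog_arm:
  steps: "80 20 0 5 0 -0.13 0;80 40 0 10 0 -0.26 0;80 60 0 20 0 -0.39 0;80 78 0 32 0 -0.52 0;80 95 0 44 0 -0.65 0;80 112 0 56 0 -0.78 0;80 133 0 75 0 -0.913 0;80 133 0 75 0 -0.913 0;80 133 0 75 0 -0.913 0;80 133 0 75 0 -0.913 0"

```text
time: 15.05
tool_pos: [0.5938, 0.0122, 0.204]
tcp_rot: [-179.9, 29.9, 171.5]
force: [0.4, -0.3, 0.4]
width: 0.871
finger_force: 0.0
```

```bash
python3 chk.py -.005 -.0028 .068 -30
```

```text
side fallen face x -21.4 yaw -0.6 tilt -0.5 154
side fallen top x [-22.5  21.2] y [-24.3  17. ] z 101.5
side b face x -22.5 yaw 1.5 tilt -0.3 91
side c face x -23.8 yaw 1.1 tilt -0.0 205
side c top x [-25.5  19. ] y [-126.8  -83.3] z 101.7
top fallen top x [-22.   19.2] y [-20.3  21.8] z 99.7
top b top x [-23.7  18.5] y [ 80.4 122.9] z 99.9
top c top x [-26.7  17. ] y [-122.7  -80.5] z 99.6
shift [  1.7  -2.6 100.4] turn [-0.0016  0.     -0.001 ]
15.15 [0.59488438 0.0117062  0.20452522] [-34.3  19.4  29.  124.7  -3.2   9.3  75.4]
```

jog_arm:
  steps: "80 1 -1 25 0 0 0;80 2 -1 50 0 0 0;80 2 -1 70 0 0 0;80 2 -1 88 0 0 0;80 2 -1 98 0 0 0;80 2 -1 100 0 0 0;80 2 -1 100 0 0 0"

```text
time: 15.85
tool_pos: [0.6344, -0.0011, 0.1281]
tcp_rot: [-178.7, 29.6, 171.7]
force: [0.7, -0.8, -0.4]
width: 0.87
finger_force: 0.0
```

jog_arm:
  steps: "30 0 0 0 0 0 0;30 0 0 0 0 0 0;30 0 0 0 0 0 0;30 0 0 0 0 0 0;30 0 0 0 0 0 0;30 0 0 0 0 0 0;30 0 0 0 0 0 0"
  newtons: 30

```text
time: 16.55
tool_pos: [0.6329, 0.0007, 0.1288]
tcp_rot: [-178.7, 29.6, 171.8]
force: [-0.1, 3.7, 6.5]
width: 0.485
finger_force: 29.5
```

It stopped short of the target, so I'll reopen and finish the approach.

jog_arm:
  steps: "80 0 0 0 0 0 0;80 0 0 0 0 0 0;80 0 0 0 0 0 0;80 0 0 0 0 0 0"

```text
time: 16.95
tool_pos: [0.6321, -0.0007, 0.1278]
tcp_rot: [-178.6, 29.5, 171.8]
force: [-0.2, -0.1, 0.3]
width: 0.788
finger_force: 0.0
```

```bash
python3 chk.py -.005 -.0014 .068 -30
```

```text
side fallen face x -21.3 yaw -0.8 tilt 0.4 64
side b face x -23.0 yaw 0.1 tilt -0.7 60
side c face x -23.7 yaw 1.9 tilt -0.1 187
side c top x [-24.9  19.9] y [-126.5  -82.7] z 101.6
top fallen top x [-16.1  19.6] y [-23.7  19.3] z 100.0
top b top x [-25.2  18.1] y [ 81.5 122.7] z 99.7
top c top x [-26.4  17.3] y [-122.8  -80.9] z 99.9
shift [-3.2  5.5 14.6] turn [-0.0218 -0.0089  0.0037]
17.05 [ 6.32242433e-01 -4.77913357e-04  1.27965607e-01] [-15.1  28.6   7.2 121.6  71.4   6.9   2.2]
```

```bash
python3 chk.py -.008 -.0014 .090 -18|tail -2; python3 chk.py -.005 -.0014 .068 -18|tail -2
```

```text
shift [-21.1   4.8  -5. ] turn [-0.0218  0.2007  0.0015]
17.15 [ 6.32330833e-01 -3.10815045e-04  1.28053103e-01] [-15.1  28.6   7.2 121.6  71.4   6.9   2.2]
shift [-12.8   5.2  15.6] turn [-0.0217  0.2008  0.0016]
17.25 [ 6.32361954e-01 -2.25919988e-04  1.28094078e-01] [-15.1  28.6   7.2 121.6  71.4   6.9   2.2]
```

jog_arm:
  steps: "80 -5 1 -3 -0.005 0.05 0;80 -10 2 -4 -0.01 0.1 0;80 -15 4 -5 -0.015 0.15 0;80 -21 5 -5 -0.022 0.2 0;80 -21 5 -5 -0.022 0.2 0;80 -21 5 -5 -0.022 0.2 0;80 -21 5 -5 -0.022 0.2 0;80 -21 5 -5 -0.022 0.2 0"

```text
time: 18.05
tool_pos: [0.648, 0.0031, 0.1423]
tcp_rot: [-179.9, 18.0, 171.7]
force: [-0.1, 0.1, 0.5]
width: 0.873
finger_force: 0.0
```

```bash
python3 chk.py -.005 -.0014 .068 -18
```

```text
side fallen face x -21.5 yaw -0.9 tilt -0.2 145
side b face x -22.4 yaw 2.3 tilt -0.5 112
side c face x -23.7 yaw 0.9 tilt -0.4 200
side c top x [-24.9  18.6] y [-126.1  -82.7] z 101.2
top b top x [-25.4  18.1] y [105.9 123.2] z 100.3
top c top x [-26.6  16.9] y [-123.   -99.3] z 99.5
shift [ 3.3 -0.8 21.9] turn [-0.0001  0.0008  0.0031]
18.15 [0.64831401 0.00320079 0.14252985] [ 10.8  32.  -25.1 108.4  38.9  30.   40.8]
```

jog_arm:
  steps: "80 1 -1 8 0 0 0;80 2 -1 15 0 0 0;80 3 -1 22 0 0 0;80 3 -1 22 0 0 0;30 3 -1 22 0 0 0;30 3 -1 22 0 0 0;30 3 -1 22 0 0 0;30 3 -1 22 0 0 0;30 3 -1 22 0 0 0;30 3 -1 22 0 0 0;30 3 -1 22 0 0 0"
  newtons: 40

```text
time: 19.25
tool_pos: [0.6527, 0.0008, 0.1211]
tcp_rot: [-180.0, 18.1, 171.6]
force: [-0.7, -1.8, 1.9]
width: 0.475
finger_force: 39.9
```

```bash
python3 chk.py -.005 -.0014 .068 -18|grep -v " [bc] "
```

```text
side fallen face x -21.7 yaw 0.1 tilt -0.2 110
shift [1.1 0.9 0.1] turn [-0.0001  0.0012  0.0015]
19.35 [0.652703   0.00081707 0.12111007] [  9.7  33.8 -23.3 108.7  40.9  27.8  38.9]
```

jog_arm:
  steps: "30 -1 0 2 0 0 0;30 -2 0 3 0 0 0;30 -3 0 5 0 0 0;30 -4 0 6 0 0 0;30 -4 0 6 0 0 0;30 -4 0 6 0 0 0;30 -4 0 6 0 0 0"
  newtons: 50

```text
time: 20.05
tool_pos: [0.6579, 0.0002, 0.1206]
tcp_rot: [-179.8, 18.2, 171.7]
force: [-28.7, -2.0, 50.1]
width: 0.475
finger_force: 50.0
```

```bash
python3 chk.py -.005 -.0014 .068 -18|grep -v " [bc] "
```

```text
side fallen face x -19.3 yaw 0.6 tilt 2.4 112
shift [ 5.9  0.8 -2.1] turn [-0.002   0.0042  0.0022]
20.15 [6.57854715e-01 1.53316808e-04 1.20552371e-01] [  9.5  34.1 -23.2 108.1  41.1  27.9  39. ]
```

jog_arm:
  steps: "30 1 0 -1 0 0 0;30 2 0 -2 0 0 0;30 3 0 -3 0 0 0;30 3 0 -3 0 0 0;30 3 0 -3 0 0 0;30 3 0 -3 0 0 0"
  newtons: 50

```text
time: 20.75
tool_pos: [0.6567, 0.0004, 0.1207]
tcp_rot: [180.0, 18.3, 171.6]
force: [-1.0, -2.7, 12.3]
width: 0.479
finger_force: 50.0
```

```bash
for i in 1 2; do python3 chk.py -.005 -.0014 .068 -18|grep -v " [bc] "; done
```

```text
side fallen face x -20.2 yaw 0.3 tilt 1.9 121
shift [ 4.8  0.7 -1.6] turn [0.0006 0.0061 0.0011]
20.85 [6.56721545e-01 4.14260282e-04 1.20674305e-01] [  9.6  34.  -23.1 108.4  41.1  27.6  38.8]
side fallen face x -20.2 yaw 0.1 tilt 2.4 114
shift [ 4.8  0.8 -1.6] turn [0.0006 0.0061 0.0012]
20.95 [6.56699185e-01 4.02101795e-04 1.20672365e-01] [  9.5  34.  -23.1 108.4  41.1  27.6  38.8]
```

Friction held the base while the top tipped onto the fence edge, because a gap of about 2 mm remained at the base. I'll unload it, level the carton and close the gap before pressing down.

jog_arm:
  steps: "30 -1 0 -2 0 0 0;30 -1 0 -3 0 0 0;30 0 0 -3 0 -0.02 0;30 1 0 -3 0 -0.038 0;30 1 0 -3 0 -0.038 0;30 1 0 -3 0 -0.038 0"
  newtons: 40

```text
time: 21.55
tool_pos: [0.6521, 0.0013, 0.1203]
tcp_rot: [-180.0, 20.1, 171.7]
force: [-0.6, 0.1, -2.4]
width: 0.48
finger_force: 40.0
```

```bash
for i in 1 2; do python3 chk.py -.005 -.0014 .068 -18|grep -v " [bc] "; done
```

```text
side fallen face x -23.0 yaw -0.7 tilt 0.7 104
shift [ 0.8  0.7 -0.3] turn [0.0002 0.0381 0.0017]
21.65 [0.65253963 0.00111154 0.12066148] [  7.6  33.  -20.7 110.5  43.8  24.5  35.5]
side fallen face x -22.8 yaw 0.3 tilt -0.2 109
shift [ 1.   0.7 -0.3] turn [0.0003 0.0385 0.0015]
21.75 [0.65267195 0.0010182  0.12076927] [  7.6  33.  -20.7 110.5  43.8  24.5  35.5]
```

jog_arm:
  steps: "30 -1 0 0.3 0 0 0;30 -2 0 0.7 0 0 0;30 -3 0 1 0 0 0;30 -4 0 1.4 0 0 0;30 -4 0 1.4 0 0 0;30 -4 0 1.4 0 0 0"
  newtons: 40

```text
time: 22.35
tool_pos: [0.6558, 0.0005, 0.1205]
tcp_rot: [-179.9, 20.1, 171.7]
force: [-5.5, 0.4, -0.5]
width: 0.48
finger_force: 40.0
```

```bash
for i in 1 2; do python3 chk.py -.005 -.0014 .068 -18|grep -v " [bc] "; done
```

```text
side fallen face x -19.2 yaw 0.3 tilt 1.3 108
shift [ 3.8  0.7 -1.7] turn [-0.0002  0.037   0.0019]
22.45 [6.55816288e-01 5.53510544e-04 1.20443611e-01] [  7.8  33.3 -20.8 110.   43.6  24.8  35.9]
side fallen face x -19.2 yaw -0.4 tilt 0.6 114
shift [ 3.8  0.7 -1.7] turn [-0.0002  0.037   0.0019]
22.55 [6.55784311e-01 5.50520522e-04 1.20435723e-01] [  7.8  33.3 -20.8 110.   43.6  24.8  35.9]
```

jog_arm:
  steps: "30 0.2 0 0.7 0 -0.008 0;30 0.5 0 1.4 0 -0.015 0;30 0.5 0 2.1 0 -0.015 0;30 0.5 0 2.7 0 -0.015 0;30 0.5 0 2.7 0 -0.015 0;30 0.5 0 2.7 0 -0.015 0"
  newtons: 45

```text
time: 23.15
tool_pos: [0.655, 0.0008, 0.1191]
tcp_rot: [-179.9, 21.0, 171.7]
force: [-23.3, 2.0, 24.4]
width: 0.479
finger_force: 45.0
```

```bash
for i in 1 2; do python3 chk.py -.005 -.0014 .068 -18|grep -v " [bc] "; done
```

```text
side fallen face x -19.1 yaw 0.1 tilt 0.5 105
shift [ 2.6  0.7 -2.6] turn [-0.0013  0.0519  0.002 ]
23.25 [0.65502632 0.00074094 0.11915849] [  6.7  33.  -19.4 110.9  45.1  23.3  34. ]
side fallen face x -18.7 yaw 0.1 tilt 0.6 102
shift [ 2.6  0.7 -2.7] turn [-0.0013  0.0518  0.002 ]
23.35 [0.65499602 0.00073605 0.11912503] [  6.7  33.  -19.4 110.9  45.1  23.3  34. ]
```

jog_arm:
  steps: "30 0 0 0 0 0 0;30 0 0 0 0 0 0;30 0 0 0 0 0 0;30 0 0 0 0 0 0;30 0 0 0 0 0 0;30 0 0 0 0 0 0"

```text
time: 23.95
tool_pos: [0.655, 0.0008, 0.1191]
tcp_rot: [-179.9, 21.0, 171.7]
force: [-23.7, 1.1, 24.3]
width: 0.477
finger_force: 45.0
```

```bash
python3 side.py side9 >/dev/null; python3 chk.py -.005 -.0014 .068 -18
```

```text
side fallen face x -19.3 yaw -0.4 tilt 0.0 108
side b face x -22.5 yaw 1.3 tilt 0.3 89
side c face x -23.8 yaw 1.3 tilt -0.1 191
side c top x [-25.1  19.1] y [-126.6  -83.4] z 101.6
top b top x [-25.6  18. ] y [101.4 123.2] z 99.5
top c top x [-27.   17.2] y [-123.1  -99.4] z 99.5
shift [ 2.6  0.7 -2.7] turn [-0.0013  0.0518  0.002 ]
24.1 [0.65500529 0.00072993 0.11912977] [  6.7  33.  -19.4 110.9  45.1  23.3  34. ]
```

View pics/side9.png

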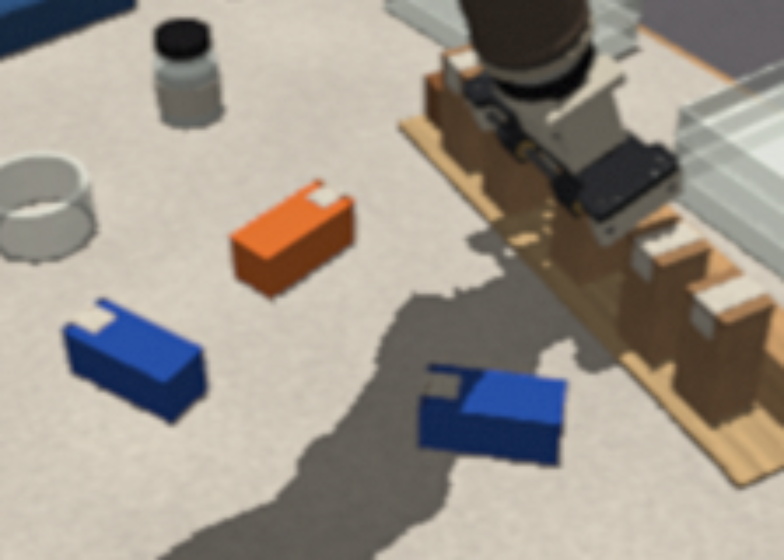

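The carton stands in the gap at crop (585,240), held against the fence and the board. Neighbours and look-alikes have not moved, so I'm handing it in.

```bash
python3 -c "
from workcell import robot
print(robot.close_job())"
```

```text
the job is handed in; nothing more can be done
None
```

The fallen carton stands upright, seal on top, near mid-gap and flush to the fence (about 0.5° tilt by the camera depth), and I handed it in at about 24 s with the arm still pressing (wrist force about 24 N towards the fence and 24 N down); the verdict was not shown.

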